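# Clear, close and latch the microcentrifuge

### The arm

A 6-joint arm with a two-finger parallel gripper is mounted at the origin on the work surface. World frame = base frame: x ahead of the robot, y to its left, z up, the work surface at z = 0. Lengths are in mm, angles in rad, forces in N, time in s.
With the tool pointing down it reaches from about 350 to 775 mm from the base axis. Payload 7.3 kg.
Tool frame: the origin (TCP) lies on the centre line of the jaws, within the pads' length; the fingertips stand 14 mm ahead of it and the grasp point (between the pads) lies 5 mm behind it; z points along the fingers, y is the line along which they close (so a half turn about z gives the same grasp; the last joint's range is limited). The gripper opens to 92 mm and grips with 3 to 60 N. Pads are 19 mm wide; open, the fingers measure 130 mm over their backs; the gripper's body (75 mm by 190 mm) begins 47 mm behind the grasp point.
Start: joints at [1.048, 0.342, 1.524, -0, 1.275, -0.146], TCP at [193.159, 488.194, 240.741] pointing down, gripper open.
Joint ranges: [-2.53, 2.53], [-0.77, 2.02], [0.04, 2.7], [-1, 4.14], [0.28, 2.66], [-3.11, 3.11]. Speed limits (rad/s): [2.57, 2.57, 3.14, 3.14, 3.14, 3.14].

### API

Orientations are given as [roll, pitch, yaw] about the fixed x, y, z axes, in that order (R = Rz(yaw) Ry(pitch) Rx(roll)).
In Python, from plant import get_obs, capture, bot, spot_in, trace, pinpoint gives the robot as it stands.
- The arm moves only by the tool play_rows, never from a script. Its argument "rows" is a list of rows, each a list of 2 entries, a list of its own where there are three numbers: the shift along the world's x, y, z in units of 3 cm (1.0 is 3 cm), then the turn, a rotation vector about the world's x, y, z in units of 8 degrees (1.0 is 8 degrees). A call has 1 to 12 rows; each row shifts and turns the commanded pose from where the row before left it; what a row does not reach is not made up. A row lasts 1/8 s, in which the tool goes at most 62.5 mm and 10.7 degrees, less where a joint would pass 70% of its speed; a pose out of reach is approached as far as the arm can. A call with a number of a shift or a turn outside -1 to 1 is refused whole. A call with a gripper value outside its range is refused whole. "hand" is the opening, from -1 (shut) to 1 (fully open), set as the call begins (left out, the last holds). The fingers move at their own pace and stop on an object; the grip force is fixed at half the most. Time passes only in rows, so rows that do not move let the fingers close. It gives the time, the measured TCP pose, the force, the opening and the grip force at its end, in the units of the state.
- get_obs(): the state, without advancing time (a new reading comes with each control period).
- capture(name): name is "scene" or "top"; returns a dict with "frame" (420x560x3 uint8, red, green, blue), "fov_y" (degrees; the focal length in pixels is half the picture's height over the tangent of half this angle, whatever the lens; pixels are square), "cx", "cy" (the principal point, pixels), "rvec" (rotation vector, rad) and "tvec" (3), from world to camera coordinates, as OpenCV has them. Camera axes: x right, y down, z forward; pixel columns grow to the right and rows downward; lengths in mm; the calibration is good to about 2 mm. A picture is of the moment at which its call begins. There is no depth.
- bot.close_job(): hands the job in; it is judged then, once.
Trained networks look in the newest picture that a camera, given by its name, has taken for a name from the list of things; names that differ only in an ending like _2 or _b are one class to them, and where a whole thing is asked for, a point or a joint stands for the part that bears it (a point fixed in the world has none). Each returns a list of dicts, best first, with "p" (0 to 1); they miss things now and then, are a little off and sometimes report something else, mostly with a low value. They report only what shows in the picture. A call takes as long as a camera call. They do not tell look-alikes from the thing itself.
- spot_in(query, camera): "at" ([row, column] in pixels, amid what is visible of it).
- trace(query, camera): "mask" (420x560 bool, what is visible of it) and "at" ([row, column] in pixels, amid what is visible of it).
- pinpoint(query, camera): "at" ([row, column] in pixels: a listed point, or the origin of a listed thing).
The state is a dict: "time": time; "joint_positions": joint angles; "dq": joint speeds; "tau": joint torques, N m; "tool_pos": TCP position; "tcp_rot": TCP orientation; "contact_force": force on the tool from outside, world axes, zero at the start; "moment": the same for the moment, N m; "grip_width": finger opening in mm; "finger_force": force on a finger pad.
Only numpy, scipy, OpenCV 4.12 (cv2) and the standard library are available. Lean on these libraries where they do the work, as an engineer would, in place of code of your own. Each camera call takes 0.05 s, during which the arm holds its last target. There are 200 camera calls.

### The job

The T-handled rotor key was left lying across the open chamber of the microcentrifuge. Put the key flat inside the steel tray and let go of it, then lower the lid gently, without slamming or forcing it, until it is fully down, and slide the latch all the way across to lock it. Leave the bottle, the jar and the tube rack where they stand.

Things in the scene. Friction and masses are not known exactly. Their poses are not given: they have to be found in the camera images.
- centrifuge: White bench microcentrifuge, fixed. Housing 210 mm (its x) by 220 mm (its y), top face 110 mm above the bench. Origin: centre of its underside; its front (display, latch) is its -x side, facing the robot within 0.35 rad; z up. A round chamber 110 mm wide, 75 mm deep opens in its top, centred 10 mm to +x of the origin. Stands left or right. Over 60 N from the fingers is forcing it.
- lid (a joint): Angle of the grey lid, rad: 0 = fully down, 1.57 = upright, end stop 1.62; starts at 1.2 to 1.58. Stiff hinge (0.55 N m friction): it stays where left, so pushing its outer face lowers it. Slab 150 mm long from hinge line to free edge, 200 mm wide, 14 mm thick, 0.35 kg, with an 18 mm steel lip mid-edge. Over 0.8 rad/s within the last 0.25 rad is slamming.
- lid_hinge (a point): Middle of the lid's hinge line, at the underside of the lid, 90 mm to +x of the machine's origin and 112 mm above the bench; the line runs along the machine's y. The lid extends from it towards the machine's -x when shut, straight up when upright. Shut, the lid's top face is 126 mm above the bench.
- lid_edge (a point): Middle of the lid's free edge, on the outer face (the face that is on top when the lid is shut), 150 mm from the hinge line.
- latch (a joint): Travel of the latch on the front strip of the machine's top, m, towards the machine's +y: 0 = open, 0.042 = end stop, fully locked. Starts at 0 to 0.007. It slides against about 2.5 N of friction and stays where left. Its steel tongue goes over the lip of the shut lid; shot across too early, it blocks the lid.
- latch_tab (a point): Middle of the top of the latch's upright black thumb tab, 147 mm above the bench. The tab is 24 mm along the machine's x, 14 mm along its y, free above 17 mm over the machine's top face (below that: carriage and tongue, 24 mm wide along y). It lies 86 mm to -x of the machine's origin and, with the latch open, 45 mm to -y.
- key: Rotor key, a T of about 0.12 kg lying flat across the chamber mouth on the machine's top face: steel shaft 12 mm wide, 14 mm high along its x, and a black cross bar 70 mm long (its y), 14 mm square, at its +x end; 170 mm long in all. Origin: mid-length, centre of the underside; z up. The bar end points to the machine's +y, within 0.45 rad.
- key_grip (a point): Point on the key's shaft at its centre of mass, 20 mm from the origin towards the bar, at mid height (7 mm above the key's underside).
- key_bar (a point): Centre of the key's cross bar, 78 mm to +x of the key's origin, at mid height.
- key_tip (a point): The key's plain end, 80 mm to -x of its origin, at mid height.
- tray: Open steel tray, loose, 0.6 kg, outside 240 mm (its x) by 140 mm (its y) by 35 mm high, walls and floor 5 mm. Origin: centre of its underside; z up. It stands beside the machine, on the robot's other side, turned up to 0.25 rad.
- bottle: Tall white bottle, 68 mm in diameter, 250 mm high, standing close behind the machine, about 165 mm to +x of its origin and anywhere up to 50 mm to either side. Origin: centre of its underside. Bystander.
- jar: Amber jar, 64 mm in diameter, 90 mm high, standing close in front of the machine. Origin: centre of its underside. Bystander.
- rack: White tube rack, 70 mm (its x) by 140 mm (its y), 80 mm high with its tubes, standing just beyond the tray. Origin: centre of its underside. Bystander.
Things that resemble listed ones, but are neither listed nor needed, are in the scene too. Of the things that look like the key, the middle-sized one is meant.

How it is judged:
By the outcome, as a careful person would: the job done as asked, in the order asked, and still so for the second after the job is handed in, with the robot touching nothing.
It also fails if it takes over 67 s, if anything falls off the work surface, if the arm or the gripper's body presses on something with over 40 N, if the wrist force passes 120 N, or if a joint passes its speed limit or range.

## Working session

There is one attempt and no reset: what is moved stays moved. The work goes in short steps, Python scripts to look and compute and a tool call to move; the robot and the scene stay as the last step left them, time stands still between calls to the robot, and variables do not carry over. Pictures are saved under pics/ and viewed, at most 10 in all, crops included, and the job is handed in when it is done.

Besides the shell and the picture viewer there is one more tool, called after "Emit:" as name(argument=value, ...), one argument or row to a line, values as JSON. play_rows: Moves the arm, as the interface text tells. Shifts and turns lie within -1 to 1; 1 stands for 3 cm of shift or 8 degrees of turn. Its arguments: {"type":"object","properties":{"rows":{"type":"array"},"hand":{"type":"number"}},"required":["rows"]}

```bash
mkdir -p pics; cat > h.py <<'E'
import numpy as np, cv2
from plant import get_obs, capture, bot, spot_in, trace, pinpoint
def cam(name):
    c=capture(name); f=210/np.tan(np.radians(c["fov_y"])/2)
    K=np.array([[f,0,c["cx"]],[0,f,c["cy"]],[0,0,1.]]); R=cv2.Rodrigues(np.array(c["rvec"],float))[0]
    return dict(img=c["frame"],K=K,R=R,t=np.array(c["tvec"],float).ravel(),rv=np.array(c["rvec"],float))
def ray(c,at):
    d=c["R"].T@np.linalg.inv(c["K"])@np.array([at[1],at[0],1.]); o=-c["R"].T@c["t"]; return o,d/np.linalg.norm(d)
def onz(c,at,z):
    o,d=ray(c,at); return o+d*(z-o[2])/d[2]
def tri(cs,ats):
    A=np.zeros((3,3));b=np.zeros(3);L=[]
    for c,a in zip(cs,ats):
        o,d=ray(c,a);P=np.eye(3)-np.outer(d,d);A+=P;b+=P@o;L.append((o,P))
    x=np.linalg.solve(A,b); return x,[np.linalg.norm(P@(x-o)) for o,P in L]
def proj(c,X):
    return cv2.projectPoints(np.atleast_2d(np.array(X,float)),c["rv"],c["t"],c["K"],None)[0].reshape(-1,2)
def save(c,n): cv2.imwrite("pics/"+n,c["img"][:,:,::-1])
E
python3 - <<'E'
from h import *
np.set_printoptions(precision=1,suppress=True)
C={n:cam(n) for n in("scene","top")}
for n in C: save(C[n],n+"0.png"); print(n,-C[n]["R"].T@C[n]["t"])
Z=dict(centrifuge=0,lid_hinge=112,latch_tab=147,key=110,key_grip=117,key_bar=117,key_tip=117,tray=0,bottle=0,jar=0,rack=0,lid_edge=200)
for q in Z:
    for n in C:
        for r in pinpoint(q,n)[:4]: print(q,n,np.array(r["at"]),round(r["p"],2),onz(C[n],r["at"],Z[q]))
print(get_obs())
E
```

```text
scene [1045.7  748.1  741. ]
top [ 406.7  113.7 1578.4]
centrifuge scene [255.6 294.3] 0.57 [533.5 206.3   0. ]
centrifuge top [212.3 252.3] 0.97 [524.7 186.3   0. ]
lid_hinge scene [229.3 258.1] 0.93 [620.9 173.4 112. ]
lid_hinge top [176.2 256.2] 0.87 [616.1 170.4 112. ]
latch_tab scene [189.9 319.8] 0.69 [438.5 181.7 147. ]
latch_tab scene [232.9 345.3] 0.37 [504.  329.2 147. ]
latch_tab top [212.8 247.4] 0.44 [512.4 192.7 147. ]
latch_tab top [244.  251.9] 0.42 [429.1 180.6 147. ]
key scene [347.6 371. ] 0.94 [651.3 536.2 110. ]
key scene [218.1 302.5] 0.88 [512.2 204.1 110. ]
key scene [263.7 414.1] 0.69 [426.8 459.3 110. ]
key scene [263.2 221. ] 0.27 [745.1 209.6 110. ]
key top [281.9 176.3] 0.54 [327.5 387.8 110. ]
key_grip scene [348.4 383.6] 0.95 [639.9 552.8 117. ]
key_grip scene [266.1 414.7] 0.77 [438.3 467.4 117. ]
key_grip scene [217.2 307.8] 0.59 [506.1 215.3 117. ]
key_grip scene [257.  295.2] 0.53 [615.6 296.2 117. ]
key_grip top [216.1 236.9] 0.83 [505.7 223.  117. ]
key_grip top [197.4 139.1] 0.67 [558.  491.3 117. ]
key_grip top [284.4 174. ] 0.57 [321.2 392.6 11
[... 925 characters left out ...]
0. ]
jar top [263.7 242.3] 0.63 [373.9 215.5   0. ]
rack scene [211.9 173.6] 0.67 [ 689.  -134.5    0. ]
rack scene [191.1 322.5] 0.5 [286.1  51.    0. ]
rack top [155.4 366.2] 0.62 [ 693.2 -152.2    0. ]
lid_edge scene [169.7 274. ] 0.66 [522.2 106.5 200. ]
lid_edge top [182.  249.4] 0.68 [588.5 184.6 200. ]
{'time': 1.3, 'joint_positions': array([ 1. ,  0.3,  1.5,  0. ,  1.3, -0.1]), 'dq': array([-0., -0.,  0.,  0., -0., -0.]), 'tau': array([ -0. , -43.1, -24.4,   0.1,   0. ,  -0. ]), 'tool_pos': array([193.2, 488.2, 240.7]), 'tcp_rot': array([ 3.1, -0. ,  2.8]), 'contact_force': array([0.3, 0.1, 0.1]), 'moment': array([-0.,  0., -0.]), 'finger_force': 0.0, 'grip_width': 91.92299279473153}
```

View pics/scene0.png

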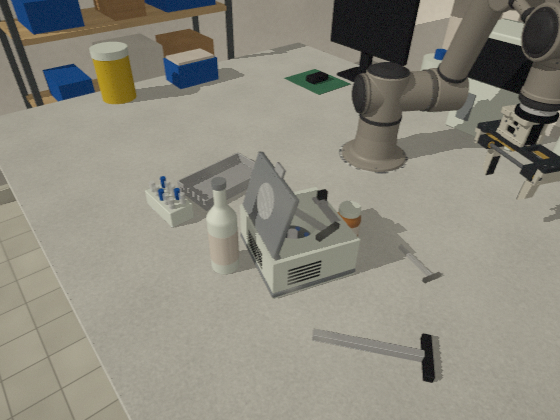

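View pics/top0.png

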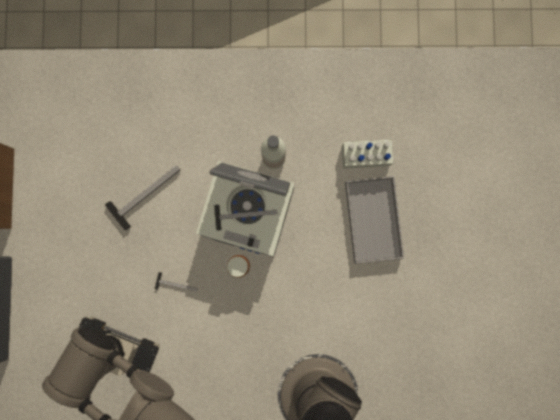

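The scene picture shows three T keys. The right one lies on the machine: bar near (217,216) and tip near (211,275) in the top picture. The tray is at (222,375), the jar in front at (265,238), and the lid is open. Next I refine the machine yaw, lid angle and tray pose.

```bash
cat >> h.py <<'E'
def mpt(m,p):  # machine frame -> world ; m=(x,y,yaw)
    c,s=np.cos(m[2]),np.sin(m[2]); p=np.atleast_2d(np.array(p,float))
    return np.c_[m[0]+c*p[:,0]-s*p[:,1], m[1]+s*p[:,0]+c*p[:,1], p[:,2]]
def lidpts(a):
    o=[]
    for r in(0,150):
        for h in(0,14):
            for y in(-100,100): o.append([90-r*np.cos(a)+h*np.sin(a),y,112+r*np.sin(a)+h*np.cos(a)])
    return np.array(o)
def hullmask(c,X):
    m=np.zeros((420,560),np.uint8); cv2.fillConvexPoly(m,cv2.convexHull(proj(c,X).astype(np.float32)).astype(np.int32),1); return m>0
E
python3 - <<'E'
from h import *
from scipy.optimize import minimize
np.set_printoptions(precision=3,suppress=True)
C={n:cam(n) for n in("scene","top")}
M={}
for n in C:
    for q in("centrifuge","lid","tray"):
        r=trace(q,n); 
        if r: M[q,n]=r[0]["mask"]; print(q,n,[(round(k["p"],2),np.round(k["at"]),int(k["mask"].sum())) for k in r[:3]])
box=np.array([[x,y,z] for x in(-105,105) for y in(-110,110) for z in(0,110)])
soft=lambda m: cv2.GaussianBlur(m.astype(np.float32),(0,0),1.5)
def cost(p):
    m=p[:3]*np.array([1,1,.01]); e=0
    for n in C:
        lm=hullmask(C[n],mpt(m,lidpts(p[3]/100)))
        if("lid",n) in M: e+=((soft(lm)-soft(M["lid",n]))**2).sum()
        u=hullmask(C[n],mpt(m,box))|lm
        if("centrifuge",n) in M: e+=((soft(u)-soft(M["centrifuge",n]|M["lid",n]))**2).sum()
    return e
best=None
for a in(120,135,150):
  for yw in(-26,-17):
    r=minimize(cost,[525,187,yw,a],method="Nelder-Mead",options=dict(initial_simplex=np.array([[525,187,yw,a]]*5)+np.vstack([np.zeros(4),np.diag([8,8,8,15])])))
    print(r.x,r.fun)
    if best is None or r.fun<best.fun: best=r
m=best.x[:3]*np.array([1,1,.01]); a=best.x[3]/100
tb=np.array([[x,y,z] for x in(-120,120) for y in(-70,70) for z in(0,35)])
def ct(p):
    return sum(((soft(hullmask(C[n],mpt([p[0],p[1],p[2]/100],tb)))-soft(M["tray",n]))**2).sum() for n in C if("tray",n) in M)
for y in(5,-10):
    r=minimize(ct,[495,-172,y],method="Nelder-Mead",options=dict(initial_simplex=np.array([[495,-172,y]]*4)+np.vstack([np.zeros(3),np.diag([8,8,8])])));print("tray",r.x,r.fun)
out=[]
for n,(r0,r1,c0,c1) in dict(scene=(130,310,130,370),top=(130,290,180,410)).items():
    im=cv2.resize(C[n]["img"][r0:r1,c0:c1,::-1],None,fx=3,fy=3,interpolation=cv2.INTER_CUBIC) if 1 else 0
    for X,col in((mpt(m,box),(0,255,0)),(mpt(m,lidpts(a)),(0,0,255)),(mpt([r.x[0],r.x[1],r.x[2]/100],tb),(255,0,0))):
        P=(proj(C[n],X)-[c0,r0])*3+1
        for i in range(8):
            for k in(1,2,4):
                if i<(i^k): cv2.line(im,tuple(map(int,P[i])),tuple(map(int,P[i^k])),col,1)
    P=(proj(C[n],mpt(m,[[-86,-45,147],[-86,-3,147],[90,0,112]]))-[c0,r0])*3+1
    for p in P: cv2.circle(im,tuple(map(int,p)),4,(255,0,255),1)
    cv2.imwrite(f"pics/fit_{n}.png",im)
t=[r["at"] for r in pinpoint("lid_edge","scene")[:1]]+[r["at"] for r in pinpoint("lid_edge","top")[:1]]
print(tri([C["scene"],C["top"]],t), mpt(m,[90-150*np.cos(a)+14*np.sin(a),0,112+150*np.sin(a)+14*np.cos(a)]))
E
```

```text
centrifuge scene [(0.69, array([236., 286.]), 10290), (0.29, array([205., 171.]), 1481)]
lid scene [(0.65, array([203., 268.]), 3351)]
tray scene [(0.93, array([180., 216.]), 2284)]
centrifuge top [(0.55, array([206., 247.]), 5740)]
lid top [(0.68, array([176., 251.]), 1089), (0.31, array([150., 274.]), 637)]
tray top [(0.84, array([219., 376.]), 4191)]
[527.279 200.646 -31.144 126.206] 1004.216796875
[527.67  201.115 -31.093 127.73 ] 937.6737060546875
[527.603 201.927 -32.008 128.303] 968.3984375
[527.277 201.509 -30.696 127.669] 943.793701171875
[527.792 202.302 -30.846 127.582] 949.3702392578125
[527.09  201.561 -30.052 128.87 ] 935.2520751953125
tray [ 500.981 -166.98     9.364] 539.5679321289062
tray [ 501.222 -167.036    9.653] 539.5679321289062
(array([579.419, 181.658, 260.656]), [np.float64(1.7038075242647475), np.float64(1.7038075242647295)]) [[586.016 183.299 259.968]]
```

```bash
ls pics
```

```text
fit_scene.png
fit_top.png
scene0.png
top0.png
```

View pics/fit_top.png

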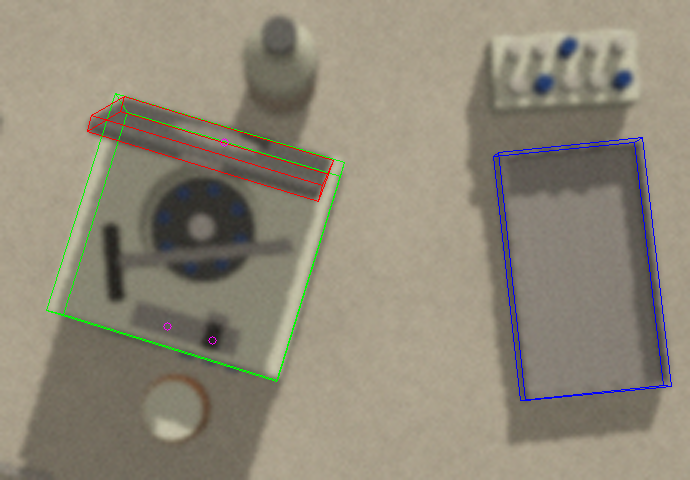

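View pics/fit_scene.png

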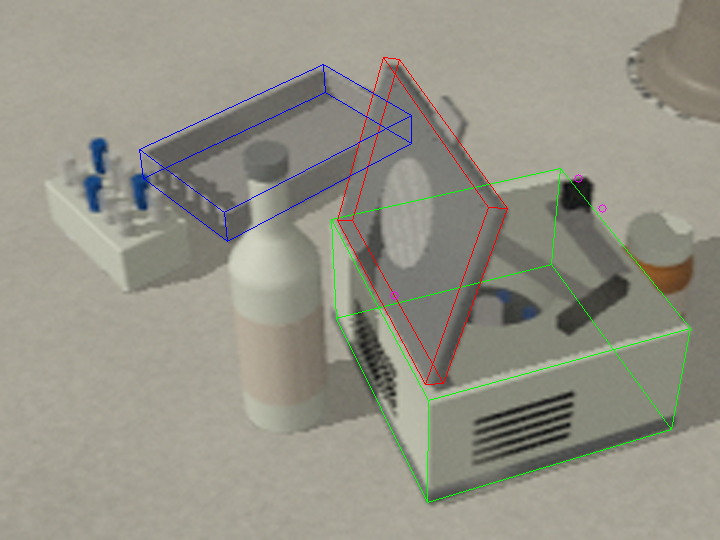

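The overlays match. The machine is at about (527,201), yaw -0.30, with the lid at about 1.28 rad. The tray is at about (501,-167), yaw 0.095. At this lid angle a grasp on the shaft would bring the gripper body against the lid. So I'll grip the cross bar off-centre, with the jaws closing along the key's shaft direction.

Emit:
play_rows(
  rows=[
    [[0.33, -0.3, 0], [0, 0, -1]],
    [[0.33, -0.3, 0], [0, 0, -1]],
    [[0.33, -0.3, 0], [0, 0, -1]],
    [[0.33, -0.3, 0], [0, 0, -1]],
    [[0.33, -0.3, 0], [0, 0, -1]],
    [[0.33, -0.3, 0], [0, 0, -1]],
    [[0.33, -0.3, 0], [0, 0, -1]],
    [[0.33, -0.3, 0], [0, 0, -1]],
    [[0.33, -0.3, 0], [0, 0, -1]],
    [[0.33, -0.3, 0], [0, 0, -1]],
    [[0.33, -0.3, 0], [0, 0, -1]],
    [[0.33, -0.3, 0], [0, 0, -1]],
  ],
  hand=0,
)

```text
time: 3.3
tool_pos: [312.3, 379.9, 240.8]
tcp_rot: [3.141, -0.0, 1.085]
contact_force: [0.1, -0.1, -1.2]
grip_width: 45.9
finger_force: 0.0
```

Emit:
play_rows(
  rows=[
    [[0.7, -0.43, -0.1], [0, 0, -0.88]],
    [[0.7, -0.43, -0.1], [0, 0, -0.88]],
    [[0.7, -0.43, -0.2], [0, 0, -0.88]],
    [[0.7, -0.43, -0.2], [0, 0, -0.88]],
    [[0.7, -0.43, -0.4], [0, 0, -0.88]],
    [[0.7, -0.43, -0.4], [0, 0, -0.88]],
    [[0.7, -0.43, -0.4], [0, 0, -0.88]],
    [[0.7, -0.43, -0.4], [0, 0, -0.88]],
    [[0, 0, 0], [0, 0, 0]],
    [[0, 0, 0], [0, 0, 0]],
  ],
)

```text
time: 4.55
tool_pos: [479.5, 277.3, 175.0]
tcp_rot: [-3.141, 0.0, 0.108]
contact_force: [0.2, -0.1, -0.4]
grip_width: 45.8
finger_force: 0.0
```

```bash
python3 - <<'E'
from h import *
o=get_obs();print(o["tool_pos"],o["tcp_rot"],o["joint_positions"])
out=[]
for n,(r0,r1,c0,c1) in dict(scene=(150,270,270,400),top=(160,280,190,320)).items():
    c=cam(n);im=cv2.resize(c["img"][r0:r1,c0:c1,::-1],None,fx=3,fy=3,interpolation=cv2.INTER_CUBIC)
    p=o["tool_pos"]
    for X,col in(([p[0],p[1],117],(0,0,255)),([503,279,117],(0,255,0)),([525,281,117],(0,255,0))):
        q=(proj(c,X)[0]-[c0,r0])*3+1; cv2.circle(im,tuple(map(int,q)),4,col,1)
    out.append(im)
cv2.imwrite("pics/g.png",np.hstack(out))
E
```

```text
[479.50799061 277.28621915 174.95478674] [-3.14143882e+00  3.32401753e-04  1.08126638e-01] [3.85787739e-01 4.53955533e-01 1.54158304e+00 2.62336352e-04
 1.14633160e+00 1.84834938e+00]
```

View pics/g.png

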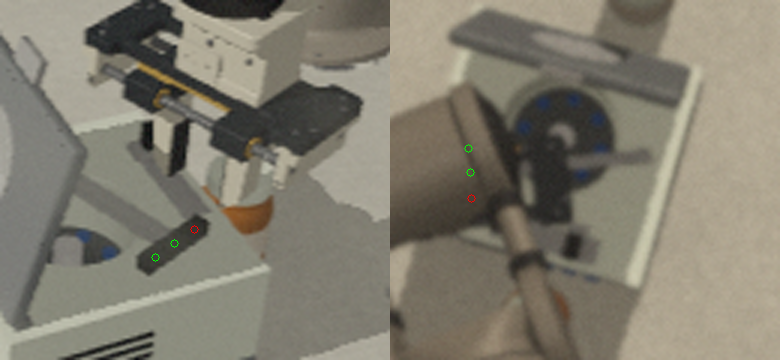

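The bar in the scene crop runs (140,265)–(208,222). Its centre matches the estimate, and the target (red, 195,230) sits on the near half of the bar. I descend and grip.

Emit:
play_rows(
  rows=[
    [[0, 0, -0.4], [0, 0, 0]],
    [[0, 0, -0.4], [0, 0, 0]],
    [[0, 0, -0.4], [0, 0, 0]],
    [[0, 0, -0.25], [0, 0, 0]],
    [[0, 0, -0.15], [0, 0, 0]],
    [[0, 0, 0], [0, 0, 0]],
    [[0, 0, 0], [0, 0, 0]],
  ],
)

```text
time: 5.52
tool_pos: [480.2, 277.0, 127.1]
tcp_rot: [-3.142, -0.001, 0.106]
contact_force: [0.6, -0.4, 0.8]
grip_width: 45.8
finger_force: 0.0
```

Emit:
play_rows(
  rows=[
    [[0, 0, 0], [0, 0, 0]],
    [[0, 0, 0], [0, 0, 0]],
    [[0, 0, 0], [0, 0, 0]],
    [[0, 0, 0], [0, 0, 0]],
    [[0, 0, 0], [0, 0, 0]],
    [[0, 0, 0], [0, 0, 0]],
  ],
  hand=-1,
)

```text
time: 6.28
tool_pos: [480.0, 276.9, 126.8]
tcp_rot: [3.141, -0.0, 0.106]
contact_force: [-0.2, -1.0, 0.9]
grip_width: 13.8
finger_force: 30.0
```

Emit:
play_rows(
  rows=[
    [[0, 0, 0.3], [0, 0, 0]],
    [[0, 0, 0.8], [0, 0, 0]],
    [[-0.1, 0, 1], [0, 0, 0]],
    [[-0.2, 0, 1], [0, 0, 0]],
    [[-0.2, -0.5, 0.3], [0, 0, 0]],
    [[-0.2, -1, 0], [0, 0, 0]],
    [[-0.2, -1, 0], [0, 0, 0]],
    [[-0.2, -1, 0], [0, 0, 0]],
    [[-0.2, -1, 0], [0, 0, 0]],
    [[0, -1, 0], [0, 0, 0]],
    [[0, -1, 0], [0, 0, 0]],
    [[0, -1, 0], [0, 0, 0]],
  ],
)

```text
time: 7.78
tool_pos: [439.8, 50.4, 228.0]
tcp_rot: [3.142, 0.002, 0.106]
contact_force: [0.5, -0.7, -1.6]
grip_width: 14.1
finger_force: 30.0
```

Emit:
play_rows(
  rows=[
    [[0, -1, 0], [0, 0, 0.9]],
    [[0, -1, 0], [0, 0, 0.95]],
    [[0, -1, 0], [0, 0, 0.95]],
    [[0, -1, 0], [0, 0, 0.95]],
    [[0, -1, 0], [0, 0, 0.95]],
    [[0, -1, 0], [0, 0, 0.95]],
    [[0, -0.8, 0], [0, 0, 0.95]],
    [[0, -0.6, 0], [0, 0, 0.95]],
    [[0, -0.4, 0], [0, 0, 0.95]],
    [[0, -0.2, 0], [0, 0, 0.95]],
    [[0, 0, -0.2], [0, 0, 0.95]],
    [[0, 0, -0.2], [0, 0, 0.85]],
  ],
)

```text
time: 9.28
tool_pos: [439.6, -188.3, 215.8]
tcp_rot: [-3.14, -0.001, 1.681]
contact_force: [0.8, 0.2, -1.2]
grip_width: 13.6
finger_force: 30.0
```

Emit:
play_rows(
  rows=[
    [[0, -0.1, -0.8], [0, 0, 0]],
    [[0, -0.1, -0.8], [0, 0, 0]],
    [[0, 0, -0.8], [0, 0, 0]],
    [[0, 0, -0.8], [0, 0, 0]],
    [[0, 0, -0.7], [0, 0, 0]],
    [[0, 0, -0.5], [0, 0, 0]],
    [[0, 0, 0], [0, 0, 0]],
  ],
)

```text
time: 10.15
tool_pos: [439.2, -193.6, 83.4]
tcp_rot: [-3.138, -0.002, 1.677]
contact_force: [0.1, -0.9, -0.6]
grip_width: 13.5
finger_force: 30.0
```

```bash
python3 - <<'E'
from h import *
np.set_printoptions(precision=1,suppress=True)
out=[]
for n,(r0,r1,c0,c1) in dict(scene=(120,250,140,330),top=(140,270,320,420)).items():
    c=cam(n);im=cv2.resize(c["img"][r0:r1,c0:c1,::-1],None,fx=2.7,fy=2.7,interpolation=cv2.INTER_CUBIC)
    out.append(im)
    for q in("key_tip","key_bar"):
        for r in pinpoint(q,n): print(n,q,r["p"],np.array(r["at"]))
    print(proj(c,[[439+158,-174+14,55],[438,-172,55]]))
cv2.imwrite("pics/t.png",np.hstack(out)); o=get_obs(); print(o["tool_pos"],o["contact_force"],o["moment"])
E
```

```text
scene key_tip 0.73 [174.2 199.1]
scene key_tip 0.72 [338.2 319.6]
scene key_tip 0.67 [214.9 171.3]
scene key_tip 0.53 [244.7 403.1]
scene key_tip 0.39 [256.8 294.4]
scene key_bar 0.81 [354.6 427.3]
scene key_bar 0.52 [272.  431.5]
[[195.4 180.4]
 [238.3 160.8]]
top key_tip 0.97 [167.6 176.3]
top key_tip 0.86 [185.2 370.8]
top key_tip 0.68 [285.9 196.3]
top key_bar 0.88 [214.7 119.7]
top key_bar 0.56 [240.9 379.9]
top key_bar 0.55 [278.1 158.7]
top key_bar 0.44 [214.5 374.9]
[[372.7 185.2]
 [377.9 241. ]]
[ 441.2 -194.2   85.3] [-0.3  0.4 -1.1] [-0.1  0.1 -0.1]
```

View pics/t.png

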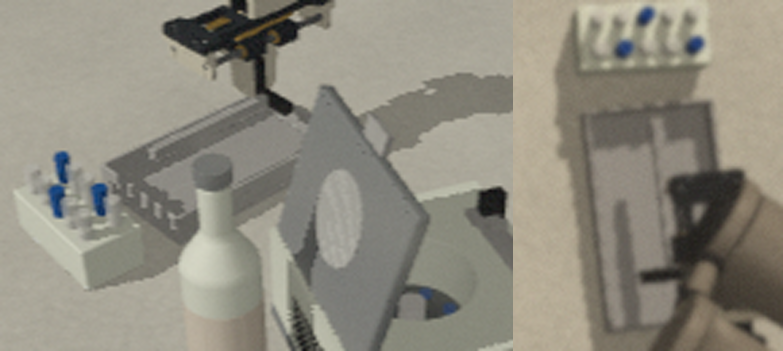

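The key is held level. Its tip (top crop 655,125) and bar (660,275) are well within the tray walls, so I lower it.

Emit:
play_rows(
  rows=[
    [[0, 0, -0.6], [0, 0, 0]],
    [[0, 0, -0.6], [0, 0, 0]],
    [[0, 0, -0.4], [0, 0, 0]],
    [[0, 0, -0.2], [0, 0, 0]],
    [[0, 0, -0.1], [0, 0, 0]],
    [[0, 0, -0.1], [0, 0, 0]],
    [[0, 0, 0], [0, 0, 0]],
    [[0, 0, 0], [0, 0, 0]],
  ],
)

```text
time: 11.45
tool_pos: [441.1, -194.1, 25.0]
tcp_rot: [3.141, 0.0, 1.677]
contact_force: [1.5, -0.6, -1.2]
grip_width: 13.6
finger_force: 30.0
```

Emit:
play_rows(
  rows=[
    [[0, 0, -0.08], [0, 0, 0]],
    [[0, 0, 0], [0, 0, 0]],
    [[0, 0, 0], [0, 0, 0]],
  ],
)

```text
time: 11.82
tool_pos: [441.0, -194.0, 22.4]
tcp_rot: [3.141, 0.0, 1.677]
contact_force: [0.1, -0.0, -1.0]
grip_width: 13.7
finger_force: 30.0
```

Emit:
play_rows(
  rows=[
    [[0, 0, 0], [0, 0, 0]],
    [[0, 0, 0], [0, 0, 0]],
    [[0, 0, 0], [0, 0, 0]],
    [[0, 0, 0], [0, 0, 0]],
    [[0, 0, 0.2], [0, 0, 0]],
    [[0, 0, 0.4], [0, 0, 0]],
    [[0, 0, 0.8], [0, 0, 0]],
    [[0, 0, 1], [0, 0, 0]],
    [[0, 0, 1], [0, 0, 0]],
    [[0, 0, 1], [0, 0, 0]],
    [[0, 0, 1], [0, 0, 0]],
    [[0, 0, 1], [0, 0, 0]],
  ],
  hand=-0.35,
)

```text
time: 13.32
tool_pos: [440.8, -193.9, 216.3]
tcp_rot: [3.141, 0.001, 1.677]
contact_force: [0.1, -0.1, -0.3]
grip_width: 29.6
finger_force: 0.0
```

The key is released. Next the lid: I go over it with closed fingers to reach behind its outer face.

Emit:
play_rows(
  rows=[
    [[0, 0, 0.9], [0, 0, 0]],
    [[0, 0.8, 0.9], [0, 0, 0.7]],
    [[0.2, 1, 0.9], [0, 0, 0.7]],
    [[0.5, 1, 0.8], [0, 0, 0.7]],
    [[0.5, 1, 0], [0, 0, 0.7]],
    [[0.6, 1, 0], [0, 0, 0.7]],
    [[0.6, 1, 0], [0, 0, 0.7]],
    [[0.6, 1, 0], [0, 0, 0.7]],
    [[0.6, 1, 0], [0, 0, 0.7]],
    [[0.6, 1, 0], [0, 0, 0.7]],
    [[0.6, 1, 0], [0, 0, 0.7]],
    [[0.6, 1, 0], [0, 0, 0.7]],
  ],
  hand=-1,
)

```text
time: 14.82
tool_pos: [603.0, 131.0, 320.4]
tcp_rot: [3.141, 0.001, 2.756]
contact_force: [0.6, -0.9, 0.1]
grip_width: 0.5
finger_force: 0.0
```

Emit:
play_rows(
  rows=[
    [[0.6, 0.8, 0], [0, 0, 0.65]],
    [[0.4, 0.5, 0], [0, 0, 0.65]],
    [[0, 0, 0], [0, 0, 0]],
  ],
)

```text
time: 15.2
tool_pos: [632.9, 169.8, 319.4]
tcp_rot: [-3.142, -0.0, 2.934]
contact_force: [0.2, 0.0, -0.0]
grip_width: 0.7
finger_force: 0.0
```

```bash
python3 - <<'E'
from h import *
np.set_printoptions(precision=1,suppress=True)
o=get_obs();p=o["tool_pos"];print(p,o["tcp_rot"],o["joint_positions"])
C=[cam("scene"),cam("top")]
out=[]
for c,(r0,r1,c0,c1) in zip(C,((90,300,150,400),(100,300,180,420))):
    im=cv2.resize(c["img"][r0:r1,c0:c1,::-1],(400,int(400*(r1-r0)/(c1-c0))),interpolation=cv2.INTER_CUBIC);k=400/(c1-c0)
    m=(527,201.5,-.3)
    for a,X in((0,lidpts(1.28)),):
        P=(proj(c,mpt(m,X))-[c0,r0])*k
        for q in P: cv2.circle(im,tuple(map(int,q)),3,(0,0,255),1)
    for q in (proj(c,[[p[0],p[1],p[2]-14],[692,122,250]])-[c0,r0])*k: cv2.circle(im,tuple(map(int,q)),4,(0,255,0),1)
    out.append(cv2.resize(im,(400,340)))
cv2.imwrite("pics/l.png",np.hstack(out))
for n,c in zip(("scene","top"),C):
    for q in("key_tip","key_bar","bottle","lid_edge"):
        for r in pinpoint(q,n)[:4]: print(n,q,round(r["p"],2),np.array(r["at"]),onz(c,r["at"],{"bottle":0,"lid_edge":260}.get(q,12)))
E
```

```text
[632.9 169.8 319.4] [-3.1 -0.   2.9] [ 0.1  0.6  1.   0.   1.6 -1.2]
scene key_tip 0.63 [248.  402.1] [309.1 362.   12. ]
scene key_tip 0.62 [194.3 200.2] [ 594.1 -146.1   12. ]
scene key_bar 0.96 [357.4 426.3] [521.6 584.3  12. ]
scene key_bar 0.6 [273.8 432.5] [323.6 461.5  12. ]
scene key_bar 0.54 [171.7 236.1] [ 442.5 -180.6   12. ]
scene bottle 0.55 [263.9 221.6] [692.9 118.6  -0. ]
scene lid_edge 0.85 [171.5 271.1] [589.4 179.4 260. ]
scene lid_edge 0.33 [262.8 223.1] [813.5 338.9 260. ]
scene lid_edge 0.3 [182.6 220.5] [695.1 148.8 260. ]
top key_tip 0.65 [287.4 197. ] [306.2 345.9  12. ]
top key_tip 0.64 [187.5 368.2] [ 595.7 -154.5   12. ]
top key_tip 0.56 [168.3 175.3] [654.8 413.   12. ]
top key_tip 0.16 [237.8 373.3] [ 448.2 -166.8   12. ]
top key_bar 0.95 [240.4 375.8] [ 440.6 -173.9   12. ]
top key_bar 0.6 [216.  119.2] [514.3 575.9  12. ]
top key_bar 0.51 [273.7 157.9] [346.  459.9  12. ]
top key_bar 0.31 [210.4 371. ] [ 528.3 -161.5   12. ]
top lid_edge 0.67 [180.  247.8] [585.5 185.5 260. ]
```

View pics/l.png

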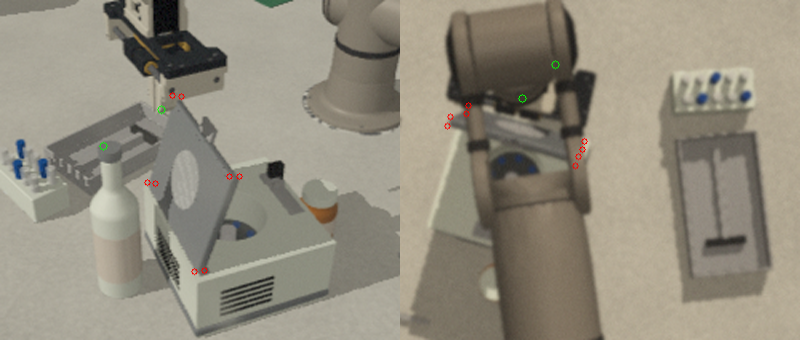

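The key lies flat inside the tray (bar 725,243, tip 715,150 in the top half), and the fingers are behind the lid. I descend and begin to push.

Emit:
play_rows(
  rows=[
    [[0, 0, -0.7], [0, 0, 0]],
    [[0, 0, -0.8], [0, 0, 0]],
    [[0, 0, -0.8], [0, 0, 0]],
    [[-0.23, 0.07, 0], [0, 0, 0]],
    [[-0.23, 0.07, 0], [0, 0, 0]],
    [[-0.23, 0.07, 0], [0, 0, 0]],
    [[-0.23, 0.07, 0], [0, 0, 0]],
    [[-0.23, 0.07, 0], [0, 0, 0]],
    [[-0.23, 0.07, -0.06], [0, 0, 0]],
    [[-0.23, 0.07, -0.06], [0, 0, 0]],
    [[0, 0, 0], [0, 0, 0]],
  ],
)

```text
time: 17.08
tool_pos: [583.9, 183.9, 246.6]
tcp_rot: [-3.141, -0.001, 2.934]
contact_force: [1.7, -0.4, 0.5]
grip_width: -0.1
finger_force: 0.7
```

Emit:
play_rows(
  rows=[
    [[-0.21, 0.065, -0.12], [0, 0, 0]],
    [[-0.21, 0.065, -0.12], [0, 0, 0]],
    [[-0.21, 0.065, -0.12], [0, 0, 0]],
    [[-0.21, 0.065, -0.12], [0, 0, 0]],
    [[-0.21, 0.065, -0.17], [0, 0, 0]],
    [[-0.21, 0.065, -0.17], [0, 0, 0]],
    [[-0.21, 0.065, -0.17], [0, 0, 0]],
    [[0, 0, 0], [0, 0, 0]],
  ],
)

```text
time: 18.08
tool_pos: [539.6, 197.5, 216.1]
tcp_rot: [-3.141, -0.002, 2.934]
contact_force: [0.6, 0.3, -0.1]
grip_width: 0.4
finger_force: 0.1
```

```bash
python3 - <<'E'
from h import *
o=get_obs();p=o["tool_pos"];print(p,o["contact_force"])
c=cam("scene");M=trace("lid","scene")
r0,r1,c0,c1=130,280,200,360
im=cv2.resize(c["img"][r0:r1,c0:c1,::-1],None,fx=4,fy=4,interpolation=cv2.INTER_CUBIC)
cv2.imwrite("pics/p.png",im)
m=(527,201.5,-.3)
if M:
    k=M[0]["mask"]
    for a in np.arange(.4,1.4,.1):
        h=hullmask(c,mpt(m,lidpts(a))); print(round(a,2),round((h&k).sum()/(h|k).sum(),3))
E
```

```text
[539.58976183 197.54286382 216.05493388] [ 0.55938724  0.29536155 -0.08626517]
0.4 0.752
0.5 0.791
0.6 0.837
0.7 0.831
0.8 0.774
0.9 0.703
1.0 0.647
1.1 0.593
1.2 0.542
1.3 0.489
```

View pics/p.png

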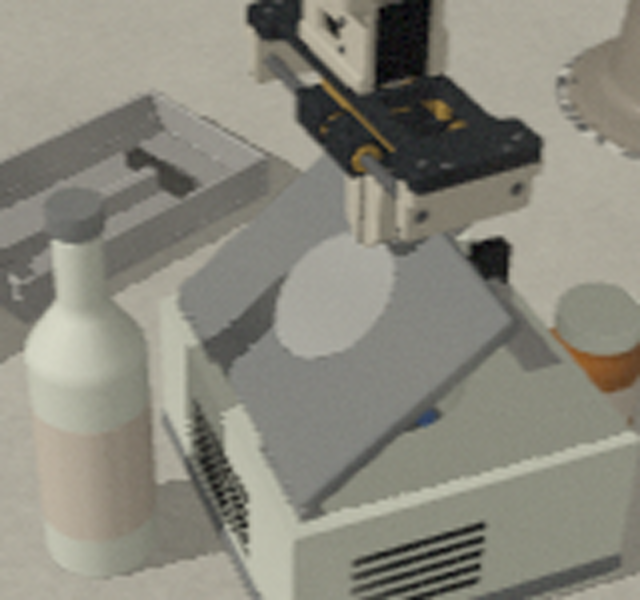

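The lid follows the fingers and is at about 0.65 rad, with the fingertips on its outer face at (375,240). I continue along the arc, slower towards the end.

Emit:
play_rows(
  rows=[
    [[-0.18, 0.055, -0.21], [0, 0, 0]],
    [[-0.18, 0.055, -0.21], [0, 0, 0]],
    [[-0.18, 0.055, -0.21], [0, 0, 0]],
    [[-0.1, 0.03, -0.18], [0, 0, 0]],
    [[-0.1, 0.03, -0.18], [0, 0, 0]],
    [[-0.1, 0.03, -0.18], [0, 0, 0]],
    [[-0.1, 0.03, -0.18], [0, 0, 0]],
    [[-0.05, 0.015, -0.13], [0, 0, 0]],
    [[-0.05, 0.015, -0.13], [0, 0, 0]],
    [[-0.05, 0.015, -0.13], [0, 0, 0]],
    [[-0.05, 0.015, -0.1], [0, 0, 0]],
    [[0, 0, 0], [0, 0, 0]],
  ],
)

```text
time: 19.68
tool_pos: [505.8, 207.8, 161.4]
tcp_rot: [-3.141, -0.001, 2.934]
contact_force: [0.7, -0.6, 1.1]
grip_width: 0.4
finger_force: 0.2
```

Emit:
play_rows(
  rows=[
    [[-0.02, 0, -0.1], [0, 0, 0]],
    [[-0.02, 0, -0.1], [0, 0, 0]],
    [[-0.02, 0, -0.1], [0, 0, 0]],
    [[-0.02, 0, -0.1], [0, 0, 0]],
    [[0, 0, -0.08], [0, 0, 0]],
    [[0, 0, -0.08], [0, 0, 0]],
    [[0, 0, 0], [0, 0, 0]],
  ],
)

```text
time: 20.55
tool_pos: [503.9, 207.5, 144.7]
tcp_rot: [-3.141, -0.0, 2.934]
contact_force: [0.0, 0.8, -0.1]
grip_width: 0.4
finger_force: 0.0
```

Emit:
play_rows(
  rows=[
    [[0, 0, -0.06], [0, 0, 0]],
    [[0, 0, -0.06], [0, 0, 0]],
    [[0, 0, -0.05], [0, 0, 0]],
    [[0, 0, 0], [0, 0, 0]],
    [[0, 0, 0], [0, 0, 0]],
  ],
)

```text
time: 21.18
tool_pos: [503.8, 207.6, 140.2]
tcp_rot: [-3.142, -0.0, 2.934]
contact_force: [-3.1, -0.1, 4.5]
grip_width: -0.1
finger_force: 2.6
```

Emit:
play_rows(
  rows=[
    [[0, 0, -0.05], [0, 0, 0]],
    [[0, 0, -0.05], [0, 0, 0]],
    [[0, 0, 0], [0, 0, 0]],
    [[0, 0, 0], [0, 0, 0]],
  ],
)

```text
time: 21.68
tool_pos: [503.9, 207.7, 139.9]
tcp_rot: [3.141, 0.002, 2.934]
contact_force: [-10.4, -1.8, 25.4]
grip_width: 0.9
finger_force: 12.4
```

The lid is firmly on its stop: 25 N with no further travel. I lift off and go to the latch.

Emit:
play_rows(
  rows=[
    [[0, 0, 0.5], [0, 0, 0]],
    [[0, 0, 0.9], [0, 0, 0]],
    [[-0.7, -0.6, 0.2], [0, 0, -0.2]],
    [[-0.75, -0.6, 0], [0, 0, -0.2]],
    [[-0.75, -0.6, 0], [0, 0, -0.2]],
    [[-0.8, -0.6, 0], [0, 0, -0.06]],
    [[0, 0, 0], [0, 0, 0]],
  ],
)

```text
time: 22.55
tool_pos: [413.2, 135.0, 185.1]
tcp_rot: [-3.142, 0.0, 2.84]
contact_force: [-0.2, 0.3, 0.6]
grip_width: 0.5
finger_force: 0.0
```

```bash
python3 - <<'E'
from h import *
np.set_printoptions(precision=2,suppress=True)
o=get_obs();p=o["tool_pos"];print(p,o["tcp_rot"],o["contact_force"])
c=cam("scene")
for r in pinpoint("latch_tab","scene"): print("tab",round(r["p"],2),np.array(r["at"]),onz(c,r["at"],147))
m=(527,201.5,-.3)
r0,r1,c0,c1=150,300,220,380
im=cv2.resize(c["img"][r0:r1,c0:c1,::-1],None,fx=4,fy=4,interpolation=cv2.INTER_CUBIC)
P=(proj(c,np.r_[mpt(m,lidpts(0)),mpt(m,[[-86,-45,147],[-86,-3,147]]),[[p[0],p[1],p[2]-14]]])-[c0,r0])*4+2
for q in P: cv2.circle(im,tuple(map(int,q)),4,(0,0,255),1)
cv2.imwrite("pics/s.png",im)
E
```

```text
[413.16 135.   185.15] [-3.14  0.    2.84] [-0.2   0.26  0.57]
tab 0.59 [194.  320.1] [449.61 194.32 147.  ]
```

View pics/s.png

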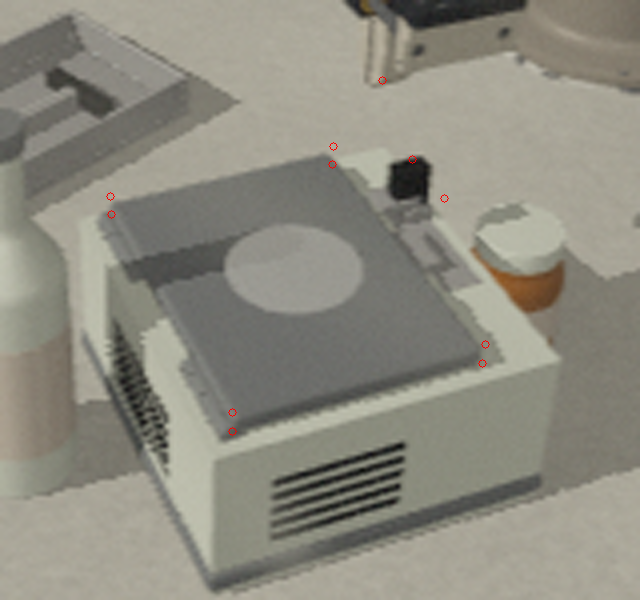

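The lid is shut flush, and the tab (410,180) stands at its open end. I lower the closed fingers on the tab's -y side and push along the machine's +y.

Emit:
play_rows(
  rows=[
    [[0.23, 0.17, -0.4], [0, 0, 0]],
    [[0, 0, -0.5], [0, 0, 0]],
    [[0, 0, -0.37], [0, 0, 0]],
    [[0.05, 0.15, 0], [0, 0, 0]],
    [[0.05, 0.15, 0], [0, 0, 0]],
    [[0.05, 0.15, 0], [0, 0, 0]],
    [[0.05, 0.15, 0], [0, 0, 0]],
    [[0.05, 0.15, 0], [0, 0, 0]],
    [[0, 0, 0], [0, 0, 0]],
  ],
)

```text
time: 23.78
tool_pos: [428.4, 163.6, 146.9]
tcp_rot: [3.141, 0.0, 2.842]
contact_force: [0.2, -0.8, 0.5]
grip_width: 0.5
finger_force: 0.0
```

Emit:
play_rows(
  rows=[
    [[0.05, 0.15, 0], [0, 0, 0]],
    [[0.05, 0.15, 0], [0, 0, 0]],
    [[0.05, 0.15, 0], [0, 0, 0]],
    [[0.05, 0.15, 0], [0, 0, 0]],
    [[0.05, 0.15, 0], [0, 0, 0]],
  ],
)

```text
time: 24.4
tool_pos: [435.7, 186.1, 146.7]
tcp_rot: [-3.141, -0.001, 2.842]
contact_force: [-2.9, -2.3, -0.5]
grip_width: 0.5
finger_force: 1.4
```

Emit:
play_rows(
  rows=[
    [[0.04, 0.12, 0], [0, 0, 0]],
    [[0.04, 0.12, 0], [0, 0, 0]],
    [[0.04, 0.12, 0], [0, 0, 0]],
    [[0.03, 0.1, 0], [0, 0, 0]],
  ],
)

```text
time: 24.9
tool_pos: [440.4, 199.8, 146.8]
tcp_rot: [3.142, -0.0, 2.842]
contact_force: [-2.2, -1.6, 0.6]
grip_width: 0.2
finger_force: 1.3
```

Emit:
play_rows(
  rows=[
    [[0.03, 0.1, 0], [0, 0, 0]],
    [[0.03, 0.1, 0], [0, 0, 0]],
  ],
)

```text
time: 25.15
tool_pos: [441.1, 202.8, 146.7]
tcp_rot: [-3.134, -0.001, 2.843]
contact_force: [-7.0, -24.6, 8.9]
grip_width: 0.4
finger_force: 13.0
```

Emit:
play_rows(
  rows=[
    [[0, 0, 0], [0, 0, 0]],
  ],
)

```text
time: 25.28
tool_pos: [441.0, 202.5, 146.7]
tcp_rot: [-3.134, -0.001, 2.843]
contact_force: [-6.3, -18.6, 6.2]
grip_width: 0.3
finger_force: 10.0
```

Emit:
play_rows(
  rows=[
    [[-0.06, -0.2, 0], [0, 0, 0]],
    [[-0.15, -0.5, 0], [0, 0, 0]],
    [[0, -0.2, 0.5], [0, 0, 0]],
    [[0, 0, 1], [0, 0, 0]],
    [[-0.3, -0.8, 1], [0, 0, 0]],
    [[-0.5, -1, 0.5], [0, 0, 0]],
    [[-0.5, -1, 0], [0, 0, 0]],
    [[-0.5, -1, 0], [0, 0, 0]],
    [[0, -1, 0], [0, 0, 0]],
    [[0, 0, 0], [0, 0, 0]],
  ],
)

```text
time: 26.52
tool_pos: [382.3, 33.2, 238.1]
tcp_rot: [3.141, 0.003, 2.839]
contact_force: [0.3, 0.3, -0.0]
grip_width: 0.3
finger_force: 0.0
```

```bash
python3 - <<'E'
from h import *
np.set_printoptions(precision=1,suppress=True)
C=[cam("scene"),cam("top")]
for n,c in zip(("scene","top"),C):
    for q,z in dict(latch_tab=147,jar=0,bottle=0,rack=0,tray=0).items():
        for r in pinpoint(q,n)[:2]: print(n,q,round(r["p"],2),onz(c,r["at"],z))
a=cv2.resize(C[0]["img"][150:300,150:370,::-1],(480,327),interpolation=cv2.INTER_CUBIC)
b=cv2.resize(C[1]["img"][150:290,190:320,::-1],(304,327),interpolation=cv2.INTER_CUBIC)
cv2.imwrite("pics/f.png",np.hstack([a,b])); print(get_obs()["contact_force"])
E
```

```text
scene latch_tab 0.51 [454.8 232.6 147. ]
scene jar 0.86 [378.  230.3   0. ]
scene bottle 0.84 [691.2 125.4   0. ]
scene bottle 0.63 [ 582.7 -169.2    0. ]
scene rack 0.62 [ 694.2 -147.1    0. ]
scene rack 0.29 [541.8  67.5   0. ]
scene tray 0.73 [ 519.7 -153.8    0. ]
top latch_tab 0.5 [449.7 221.4 147. ]
top jar 0.7 [373.1 213.5   0. ]
top bottle 0.81 [699.1 128.3   0. ]
top rack 0.69 [ 705.2 -147.7    0. ]
top rack 0.66 [367.5 219.    0. ]
top tray 0.76 [ 509.4 -166.2    0. ]
[-0.4 -0.1 -0.3]
```

View pics/f.png

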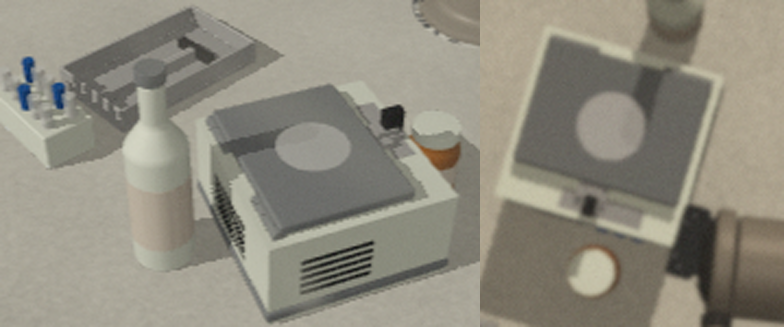

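The latch tab (top half 590,207) has moved across to its end stop, the lid is flush, the key is in the tray, and the bystanders are in place. I hand in.

```bash
python3 -c "from plant import bot; print(bot.close_job())"
```

```text
the job is handed in; nothing more can be done
None
```

The job is handed in (result not reported): the key is flat in the tray and released, the lid is fully down, the latch is against its end stop, and the bottle, jar and rack were not touched.

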